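# Offer the milled cover up to the pump housing

## Task

Slide the drill vise's lipped jaw fully open by its knob and lift the finished white cover plate straight out of the vise. Carry it to the grey metal pump housing and hold it level, hovering about 15 mm above the housing's top, with its four holes lined up over the four threaded holes (either way round), never letting it touch the housing and leaving the caliper, bush, parts tray and screwdriver where they lie. Finish while still holding it there, motionless, ready for someone to start the screws: do not set it down or let go.

Things in the scene. Friction and masses are not known exactly. Their poses are not given: they have to be found in the camera images.
- vise: Grey drill vise fixed to the bench. Origin: bench level, between the closed jaws. x: from the fixed jaw (face at x = -36 mm, top 44 mm high, no lip) to the sliding jaw (face at +36 mm); y along the jaws; z up. The cover lies flat on two strips 38 mm high, axes along the vise's, up to 10 mm off along y. Base x = -70 to +135, y = +-55 mm, 22 mm high; low lugs reach y = +-75 mm.
- jaw_knob (a point): Top centre of the upright round knob on the sliding jaw: 22 mm diameter, from 54 to 92 mm above the bench, 51 mm from the vise's origin along its x when joint jaw = 0. The steel jaw is 106 mm wide (y); its lip (48 to 54 mm high) overhangs the cover's edge by 5.5 mm when closed, so the cover comes out only after opening.
- jaw (a joint): Opening of the sliding jaw in m: 0 closed, 0.055 fully open at its stop. It moves along the vise's +x, with about 3 N of friction plus slight damping (15 N s/m), and stays where it is left.
- cover: White plastic cover plate, loose, 0.10 to 0.20 kg: 72 (x) x 104 (y) x 8 mm, with a solid block 44 (x) x 28 (y) x 30 mm high on the middle of its upper face, to be gripped across its 28 mm; a black dot on the block's top. Origin: centre of the plate's underside; z up. Four 12 mm through holes at x = +-24, y = +-40 mm; it looks the same turned half round. Starts with its underside 38 mm up.
- housing: Grey metal pump housing fixed to the bench, 55 mm high; top flange 72 (x) x 104 (y) mm, foot 100 x 124 x 9 mm. Origin: centre of its underside; z up. Four 8 mm threaded holes in the flat top at x = +-24, y = +-40 mm, the cover's pattern; a dark 32 mm bore in the middle of the top.
- housing_top (a point): Centre of the housing's flat top face, 55 mm above the bench; axes as the housing's.
- cover_hole0 (a point): Centre of a 12 mm hole in the cover, at its underside: x = +24, y = +40 mm in the cover's frame.
- thread0 (a point): Mouth of a threaded hole in the housing's top: x = +24, y = +40 mm in the housing's frame.
- cover_hole1 (a point): Centre of a 12 mm hole in the cover, at its underside: x = +24, y = -40 mm in the cover's frame.
- thread1 (a point): Mouth of a threaded hole in the housing's top: x = +24, y = -40 mm in the housing's frame.
- cover_hole2 (a point): Centre of a 12 mm hole in the cover, at its underside: x = -24, y = -40 mm in the cover's frame.
- thread2 (a point): Mouth of a threaded hole in the housing's top: x = -24, y = -40 mm in the housing's frame.
- cover_hole3 (a point): Centre of a 12 mm hole in the cover, at its underside: x = -24, y = +40 mm in the cover's frame.
- thread3 (a point): Mouth of a threaded hole in the housing's top: x = -24, y = +40 mm in the housing's frame.
- caliper: Bystander: digital caliper lying flat, 200 mm long, 12 mm high, on the robot's right side of the bench. Origin: its middle at bench level; beam along x.
- bush: Bystander: black plastic bush, a ring of 44 mm diameter, 30 mm high, standing between vise and housing. Origin: centre of its underside.
- tray: Bystander: blue open parts tray with hardware, 100 x 80 mm, 35 mm high, between vise and housing, beyond the bush. Origin: centre of its underside.
- screwdriver: Bystander: screwdriver lying along x on the robot's left side of the bench. Origin: its middle at bench level.
Not all that is in view belongs to the job. Leave any purple look-alike of the cover alone.

How it is judged:
By the outcome, as a careful person would: the job done as asked, in the order asked, and still so for the second after the job is handed in, while the arm keeps its last pose, push and grip.
It also fails if it takes over 54 s, if anything falls off the work surface, if the arm or the gripper's body presses on something with over 40 N, if the wrist force passes 120 N, or if a joint passes its speed limit or range.

## Robot

A 6-joint arm with a two-finger parallel gripper is mounted at the origin on the work surface. World frame = base frame: x ahead of the robot, y to its left, z up, the work surface at z = 0. Lengths are in m, angles in rad, forces in N, time in s.
With the tool pointing down it reaches from about 0.375 to 0.9 m from the base axis. Payload 3.1 kg.
Tool frame: the origin (TCP) lies midway between the tips of the shut fingers; the grasp point (between the pads) lies 19 mm behind it; x points along the fingers, z is the direction in which the jaws open and shut, and the axes are right-handed (so a half turn about x gives the same grasp; the last joint's range is limited). The gripper opens to 87 mm and grips with 3 to 60 N. Pads are 19 mm wide; open, the fingers measure 117 mm over their backs; the gripper's body (75 mm by 190 mm) begins 51 mm behind the grasp point.
Start: joints at [-1.46, 0.527, 1.433, -0, 1.181, -0.178], TCP at [0.179, -0.599, 0.223] pointing down, gripper open.
Joint ranges: [-3.08, 3.08], [-0.75, 2.2], [0.22, 2.44], [-1.43, 4.57], [0, 2.65], [-2.85, 2.85]. Speed limits (rad/s): [2.79, 2.79, 3.14, 3.14, 3.14, 3.14].

## Interface

Orientations are given as a unit quaternion [w, x, y, z].
In Python, from cell import monitor, eyes, workorder gives the robot as it stands.
- The arm moves only by the tool play_rows, never from a script. Its argument "rows" is a list that holds one entry, the list of rows, each a list of 7 numbers: the shift along the tool's x, y, z each as a share of 20 mm, from -1 to 1, then the turn, a rotation vector about the tool's x, y, z each as a share of 0.1 rad, from -1 to 1, then the finger opening in mm, from 0 to 87. A call has 1 to 5 rows; each row shifts and turns the commanded pose from where the row before left it, along the tool's axes as they then stand; what a row does not reach is not made up. A row lasts 1/8 s, in which the tool goes at most 62.5 mm and 10.7 degrees, less where a joint would pass 70% of its speed; a pose out of reach is approached as far as the arm can. A call with a number of a shift or a turn outside -1 to 1 is refused whole. A call with a gripper value outside its range is refused whole. The fingers move at their own pace and stop on an object; "grip_force" is the grip in N (left out, the last holds). Time passes only in rows, so rows that do not move let the fingers close. It gives the time, the measured TCP pose, the force and the opening at its end, in the units of the state.
- monitor.read_state(): the state, without advancing time (a new reading comes with each control period).
- eyes.capture(name): name is "scene" or "top"; returns the picture (480x640x3 uint8, red, green, blue); there is no depth.
- eyes.camera_info(name): a dict with "fovy" (degrees; the focal length in pixels is half the picture's height over the tangent of half this angle, whatever the lens; pixels are square), "cx", "cy" (the principal point, pixels), "rvec" (rotation vector, rad) and "tvec" (3), from world to camera coordinates, as OpenCV has them. Camera axes: x right, y down, z forward; pixel columns grow to the right and rows downward; lengths in m; the calibration is good to about 2 mm. A picture is of the moment at which its call begins. camera_info takes no time and is no camera call.
- workorder.finish_job(): hands the job in, once; it reports no verdict.
The state is a dict: "clock": time; "joint_pos": joint angles; "joint_velocities": joint speeds; "joint_torque": joint torques, N m; "eef_pos": TCP position; "tcp_rot": TCP orientation; "ft_force": force on the tool from outside, world axes, zero at the start; "torque": the same for the moment, N m; "opening": finger opening in m.
Only numpy, scipy, OpenCV 4.12 (cv2) and the standard library are available. Lean on these libraries where they do the work, as an engineer would, in place of code of your own. Each camera call takes 0.05 s, during which the arm holds its last target.

## Working session

There is one attempt and no reset: what is moved stays moved. The work goes in short steps, Python scripts to look and compute and a tool call to move; the robot and the scene stay as the last step left them, time stands still between calls to the robot, and variables do not carry over. Pictures are saved under pics/ and viewed, and the job is handed in when it is done.

Besides the shell and the picture viewer there is one more tool, called after "Emit:" as name(argument=value, ...), one argument or row to a line, values as JSON. play_rows: Moves the arm, as the interface text tells. Its arguments: {"type":"object","properties":{"rows":{"type":"array","items":{"type":"array","items":{"type":"array","items":{"type":"number"}}}},"grip_force":{"type":"number"}},"required":["rows"]}

```bash
ls; mkdir -p pics
python3 - <<'E'
from cell import monitor, eyes, workorder
import cv2
for n in("scene","top"):
    im=eyes.capture(n); cv2.imwrite(f"pics/{n}0.png",im[:,:,::-1]); print(eyes.camera_info(n))
print(monitor.read_state())
E
```

```text
pics
{'fovy': 54.19936004420354, 'cx': 318.9101734746881, 'cy': 240.0244678968422, 'rvec': array([ 1.21586674,  2.248933  , -1.00284465]), 'tvec': array([ 0.27365167, -0.21827922,  1.45767924])}
{'fovy': 55.4930640298059, 'cx': 317.79062843562855, 'cy': 233.710837658194, 'rvec': array([ 2.12580752, -2.16824835,  0.13884641]), 'tvec': array([0.0186498 , 0.52252525, 1.06199542])}
{'clock': 0.1, 'joint_pos': array([-1.45952789e+00,  5.28332036e-01,  1.43374984e+00,  1.00223221e-05,
        1.18141034e+00, -1.78459502e-01]), 'joint_velocities': array([ 0.00055152, -0.00052823, -0.00085696, -0.0012494 , -0.0004863 ,
        0.0015714 ]), 'joint_torque': array([ 2.80518807e-04, -4.40984344e+01, -1.77150142e+01,  6.35021925e-02,
        5.33564086e-02, -3.92735990e-05]), 'eef_pos': array([ 0.1785395 , -0.59828164,  0.22170253]), 'tcp_rot': array([ 0.56648435,  0.42307756,  0.56739691, -0.42209194]), 'ft_force': array([-0.17427933,  0.47442437, -0.24172148]), 'torque': array([-0.02485371, -0.03553631,  0.0510467 ]), 'opening': 0.08696907983427385}
```

View pics/scene0.png

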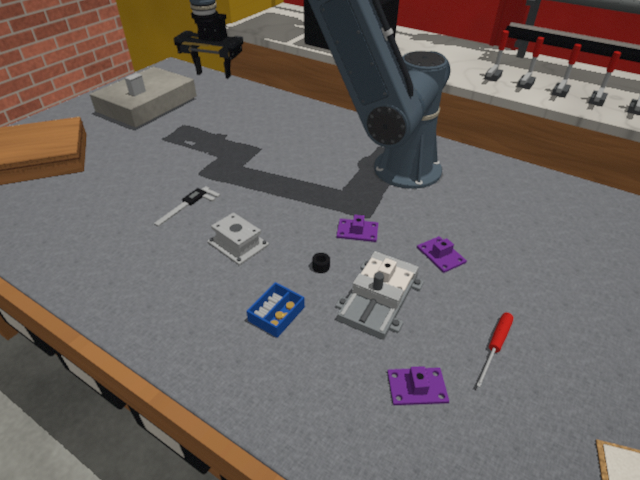

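View pics/top0.png

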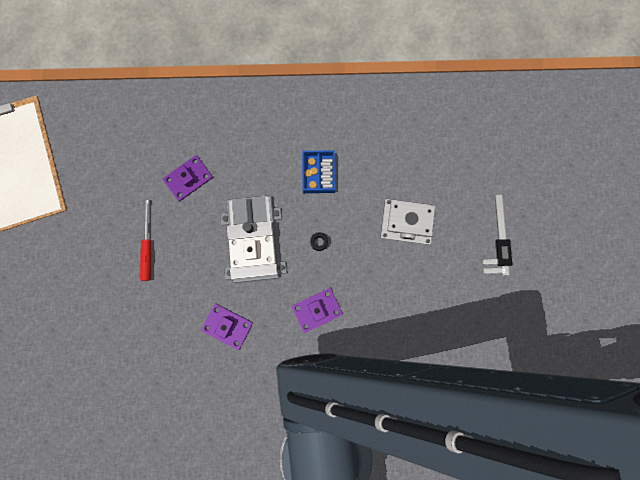

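The top view shows the white cover in the vise at (251,249). The purple look-alikes are at (188,178), (227,326) and (317,310). The grey housing is at (409,221), the bush at (320,241) and the tray at (320,171). I choose the white cover and check it in a close crop.

Run:
```python
import cv2,numpy as np
t=cv2.imread("pics/top0.png"); s=cv2.imread("pics/scene0.png")
a=cv2.resize(t[185:295,205:295],None,fx=5,fy=5,interpolation=cv2.INTER_CUBIC)
b=cv2.resize(t[185:255,365:450],None,fx=5,fy=5,interpolation=cv2.INTER_CUBIC)
cv2.imwrite("pics/vt.png",a);cv2.imwrite("pics/ht.png",b)
cv2.imwrite("pics/vs.png",cv2.resize(s[240:340,330:430],None,fx=5,fy=5,interpolation=cv2.INTER_CUBIC))
cv2.imwrite("pics/hs.png",cv2.resize(s[205:270,200:275],None,fx=6,fy=6,interpolation=cv2.INTER_CUBIC))
```

```text
(no output)
```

View pics/vt.png

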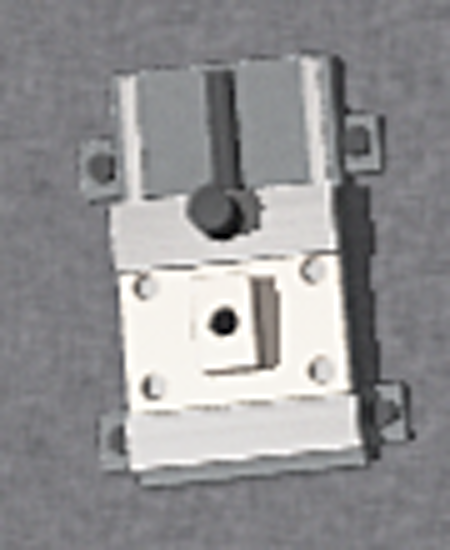

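View pics/ht.png

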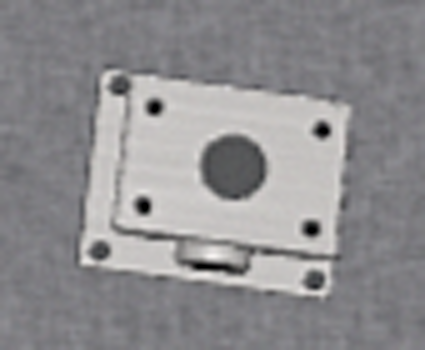

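View pics/vs.png

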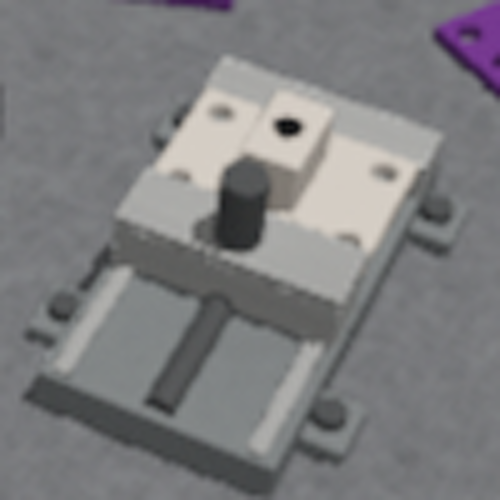

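View pics/hs.png

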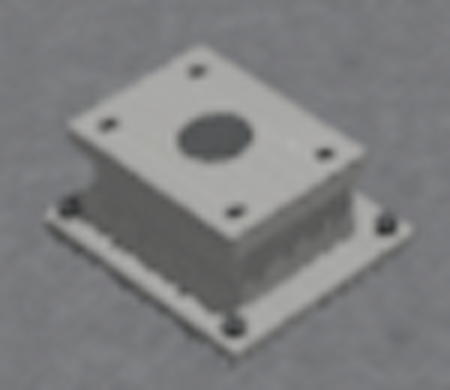

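```bash
cat > h.py <<'E'
import numpy as np,cv2
from scipy.optimize import least_squares
from scipy.spatial.transform import Rotation as R
from cell import monitor,eyes,workorder
def cam(n):
    c=eyes.camera_info(n); f=240/np.tan(np.radians(c['fovy'])/2)
    return np.array([[f,0,c['cx']],[0,f,c['cy']],[0,0,1]]),c['rvec'],c['tvec']
C={n:cam(n) for n in('top','scene')}
def proj(n,P):
    K,r,t=C[n]; return cv2.projectPoints(np.asarray(P,float).reshape(-1,3),r,t,K,None)[0][:,0]
def ray(n,uv,z):
    K,r,t=C[n]; Rm=cv2.Rodrigues(r)[0]; d=Rm.T@np.linalg.inv(K)@[uv[0],uv[1],1]; o=-Rm.T@t
    return o+d*(z-o[2])/d[2]
def fit(local,obs,z0,x0):
    # obs: dict cam->pixels (N,2) with nan skip
    def P(p):
        c,s=np.cos(p[2]),np.sin(p[2]); L=np.asarray(local,float)
        return np.c_[p[0]+c*L[:,0]-s*L[:,1],p[1]+s*L[:,0]+c*L[:,1],z0+L[:,2]]
    def res(p):
        o=[(proj(n,P(p))-u) for n,u in obs.items()]
        o=np.vstack(o); return o[~np.isnan(o)]
    return least_squares(res,x0),res
E
cat > m.py <<'E'
from h import *
def cr(l,k,ox,oy): 
    a=np.array(l,float); return (a+.5)/k-.5+[ox,oy]
n=np.nan
ht=cr([(154,107),(322,130),(311,229),(143,206),(234,166)],5,365,185)
vt=cr([(147,287),(314,269),(321,369),(153,386),(223,321)],5,205,185)
kt=cr([(216,208)],5,205,185)[0]
hs=cr([(197,71),(109,125),(235,212),(325,153),(215,137)],6,200,205)
vs=cr([(222,112),(386,173),(288,127),(246,170)],5,330,240)
for p in ht: print('ht',ray('top',p,.055)[:2])
for p in hs: print('hs',ray('scene',p,.055)[:2])
for p in vt[:4]: print('vt',ray('top',p,.046)[:2])
print('dot',ray('top',vt[4],.076)[:2],ray('scene',vs[2],.076)[:2])
for p in vs[:2]: print('vs',ray('scene',p,.046)[:2])
print('knob',ray('top',kt,.092)[:2],ray('scene',vs[3],.092)[:2])
E
python3 m.py
```

```text
ht [ 0.58295088 -0.17776219]
ht [ 0.57016916 -0.25696223]
ht [ 0.52279769 -0.24929606]
ht [ 0.53540676 -0.17054974]
ht [ 0.5537005  -0.21442695]
hs [ 0.52228401 -0.24961008]
hs [ 0.56953724 -0.25651942]
hs [ 0.58241046 -0.17754287]
hs [ 0.53418713 -0.17043445]
hs [ 0.55124265 -0.2147692 ]
vt [0.50553351 0.20816781]
vt [0.51256189 0.12851817]
vt [0.46474293 0.12539592]
vt [0.45826071 0.20504493]
dot [0.48531564 0.16715841] [0.48274208 0.16772272]
vs [0.46198299 0.12649116]
vs [0.45603837 0.20687294]
knob [0.53568929 0.16790821] [0.53106605 0.17054791]
```

```bash
cat >> h.py <<'E'
def pose():
    s=monitor.read_state(); q=s['tcp_rot']; return s,s['eef_pos'],R.from_quat(np.r_[q[1:],q[0]])
def target(p,yaw):
    # tool x down, tool z along (-sin yaw, cos yaw) or its opposite; choose nearest
    s,p0,R0=pose(); best=None
    for sg in(1,-1):
        z=sg*np.array([-np.sin(yaw),np.cos(yaw),0]); x=np.array([0,0,-1.]); y=np.cross(z,x)
        T=R.from_matrix(np.c_[x,y,z]); a=(R0.inv()*T).magnitude()
        if best is None or a<best[0]: best=(a,T)
    T=best[1]; rv=(R0.inv()*T).as_rotvec()
    print('pos',p0.round(4),'err world mm',((p-p0)*1e3).round(1),'turn(units .1rad, tool)',(rv/.1).round(2))
    print(' shift units now-frame',(R0.inv().apply(p-p0)/.02).round(2),' in target frame',(T.inv().apply(p-p0)/.02).round(2))
    print(' F',s['ft_force'].round(1),'open',round(s['opening']*1e3,1),'t',round(s['clock'],2),'q',s['joint_pos'].round(2))
E
python3 - <<'E'
from h import *
s,p,r=pose(); print(r.as_matrix().round(3))
exec(open('m.py').read().replace('print','(lambda *a:0)'))
L=[(24,40,0),(24,-40,0),(-24,-40,0),(-24,40,0),(0,0,0)]
L=np.array(L)/1e3
s2=hs[[2,1,0,3,4]]
f,_=fit(L,{'top':ht,'scene':s2},.055,[.5525,-.2136,-.16]);print('housing',f.x,np.degrees(f.x[2]),f.fun.reshape(-1,2).round(1).tolist())
L2=np.array([(24,40,0),(24,-40,0),(-24,-40,0),(-24,40,0),(0,0,30)])/1e3
so=np.array([[n,n],[n,n],vs[1] ,vs[0],vs[2]])
so=np.array([[n,n],[n,n],vs[0] ,vs[1],vs[2]])
f,_=fit(L2,{'top':vt,'scene':so},.046,[.485,.167,.08]);print('cover',f.x,np.degrees(f.x[2]),f.fun.round(1))
target(np.array([.5335,.1690,.16]),np.radians(4.5))
E
```

```text
[[-0.     0.958  0.286]
 [ 0.002  0.286 -0.958]
 [-1.     0.    -0.002]]
housing [ 0.55258802 -0.2136695  -0.15639295] -8.960656151108246 [[0.1, 0.2], [-0.0, 0.0], [0.1, 0.1], [-0.0, 0.1], [-0.3, 0.5], [-0.1, -0.0], [-0.3, 0.1], [-0.0, 0.1], [-0.2, 0.2], [-0.0, 0.5]]
cover [0.48458912 0.16748765 0.07250782] 4.1543920222805335 [-0.4 -0.  -0.3  0.5 -0.2  0.5 -0.3  0.2 -0.1  0.3 -0.6  0.3 -0.8  0.2
 -0.5  0.5]
pos [ 0.1785 -0.5983  0.2217] err world mm [355.  767.3 -61.7] turn(units .1rad, tool) [ 2.11 -0.02 -0.  ]
 shift units now-frame [  3.15  27.97 -31.69]  in target frame [  3.09  20.7  -36.85]
 F [-0.2  0.5 -0.2] open 87.0 t 0.1 q [-1.46  0.53  1.43  0.    1.18 -0.18]
```

Emit:
play_rows(
  rows=[
    [[0, 0.6, -0.8, 0.7, 0, 0, 60], [0, 0.6, -1, 0.7, 0, 0, 60], [0, 0.6, -1, 0.7, 0, 0, 60], [0, 0.6, -1, 0, 0, 0, 60], [0, 0.6, -1, 0, 0, 0, 60]],
  ],
)

```text
clock: 0.72
eef_pos: [0.2228, -0.4936, 0.2222]
tcp_rot: [0.519, 0.48, 0.52, -0.48]
ft_force: [0.0, 0.1, -0.3]
opening: 0.0602
```

Emit:
play_rows(
  rows=[
    [[0, 0.6, -1, 0, 0, 0, 60], [0, 0.6, -1, 0, 0, 0, 60], [0, 0.6, -1, 0, 0, 0, 60], [0, 0.6, -1, 0, 0, 0, 60], [0, 0.6, -1, 0, 0, 0, 60]],
  ],
)

```text
clock: 1.35
eef_pos: [0.2751, -0.3888, 0.2226]
tcp_rot: [0.52, 0.48, 0.519, -0.48]
ft_force: [0.6, -0.4, 0.2]
opening: 0.0601
```

Emit:
play_rows(
  rows=[
    [[0, 0.6, -1, 0, 0, 0, 60], [0, 0.6, -1, 0, 0, 0, 60], [0, 0.6, -1, 0, 0, 0, 60], [0, 0.6, -1, 0, 0, 0, 60], [0, 0.6, -1, 0, 0, 0, 60]],
  ],
)

```text
clock: 1.98
eef_pos: [0.3267, -0.2843, 0.2226]
tcp_rot: [0.52, 0.48, 0.519, -0.48]
ft_force: [-0.0, -0.4, -0.1]
opening: 0.06
```

Run:
```python
from h import *
target(np.array([.5335,.1690,.16]),np.radians(4.2))
```

```text
pos [ 0.3267 -0.2843  0.2226] err world mm [206.8 453.3 -62.6] turn(units .1rad, tool) [ 0.07  0.   -0.  ]
 shift units now-frame [  3.13  12.12 -21.77]  in target frame [  3.13  11.97 -21.85]
 F [-0.  -0.4 -0.1] open 60.0 t 1.98 q [-0.98  0.27  1.89  0.    0.98  0.52]
```

Emit:
play_rows(
  rows=[
    [[0, 0.55, -1, 0.07, 0, 0, 60], [0, 0.55, -1, 0, 0, 0, 60], [0, 0.55, -1, 0, 0, 0, 60], [0, 0.55, -1, 0, 0, 0, 60], [0, 0.55, -1, 0, 0, 0, 60]],
  ],
)

```text
clock: 2.6
eef_pos: [0.3739, -0.1805, 0.2226]
tcp_rot: [0.518, 0.481, 0.518, -0.481]
ft_force: [0.0, -0.7, -0.1]
opening: 0.06
```

Emit:
play_rows(
  rows=[
    [[0, 0.55, -1, 0, 0, 0, 60], [0, 0.55, -1, 0, 0, 0, 60], [0, 0.55, -1, 0, 0, 0, 60], [0, 0.55, -1, 0, 0, 0, 60], [0, 0.55, -1, 0, 0, 0, 60]],
  ],
)

```text
clock: 3.22
eef_pos: [0.4214, -0.0768, 0.2226]
tcp_rot: [0.518, 0.481, 0.518, -0.481]
ft_force: [0.8, -0.6, -0.1]
opening: 0.0599
```

Emit:
play_rows(
  rows=[
    [[0, 0.55, -1, 0, 0, 0, 60], [0, 0.55, -1, 0, 0, 0, 60], [0, 0.55, -1, 0, 0, 0, 60], [0, 0.55, -1, 0, 0, 0, 60], [0, 0.55, -1, 0, 0, 0, 60]],
  ],
)

```text
clock: 3.85
eef_pos: [0.4687, 0.027, 0.2226]
tcp_rot: [0.518, 0.481, 0.518, -0.481]
ft_force: [-0.3, -0.2, 0.3]
opening: 0.0597
```

Emit:
play_rows(
  rows=[
    [[0, 0.55, -1, 0, 0, 0, 60], [0, 0.55, -1, 0, 0, 0, 60], [0.5, 0.55, -1, 0, 0, 0, 60], [0.5, 0.55, -1, 0, 0, 0, 60], [1, 0.55, -1, 0, 0, 0, 60]],
  ],
)

```text
clock: 4.47
eef_pos: [0.5169, 0.1308, 0.1828]
tcp_rot: [0.519, 0.482, 0.517, -0.481]
ft_force: [0.5, -0.9, 0.5]
opening: 0.06
```

Run:
```python
from h import *
target(np.array([.5335,.1690,.06]),np.radians(4.2))
```

```text
pos [0.5169 0.1308 0.1828] err world mm [  16.6   38.2 -122.8] turn(units .1rad, tool) [-0.    0.   -0.02]
 shift units now-frame [ 6.14  0.95 -1.85]  in target frame [ 6.14  0.97 -1.85]
 F [ 0.5 -0.9  0.5] open 60.0 t 4.47 q [ 0.04  0.46  1.71 -0.    0.98  1.54]
```

Move over the knob, stop above it and look.

Emit:
play_rows(
  rows=[
    [[0.8, 0.5, -0.9, 0, 0, 0, 60], [1, 0.45, -0.95, 0, 0, 0, 60], [1, 0, 0, 0, 0, 0, 60], [0.2, 0, 0, 0, 0, 0, 60]],
  ],
)

```text
clock: 4.97
eef_pos: [0.5311, 0.1683, 0.1213]
tcp_rot: [0.517, 0.48, 0.519, -0.482]
ft_force: [0.1, 0.4, 1.3]
opening: 0.0601
```

Run:
```python
from h import *
target(np.array([.5335,.1690,.06]),np.radians(4.2))
t=eyes.capture('top')[:,:,::-1]; s=eyes.capture('scene')[:,:,::-1]
a=cv2.resize(np.ascontiguousarray(t[170:290,180:320]),(560,480),interpolation=2); b=cv2.resize(np.ascontiguousarray(s[200:340,310:450]),(480,480),interpolation=2)
cv2.imwrite('pics/k1.png',a);cv2.imwrite('pics/k1s.png',b)
```

```text
pos [0.5311 0.1683 0.1213] err world mm [  2.4   0.7 -61.3] turn(units .1rad, tool) [0.   0.   0.03]
 shift units now-frame [ 3.06  0.13 -0.03]  in target frame [ 3.06  0.12 -0.03]
 F [0.1 0.4 1.3] open 60.1 t 4.97 q [ 0.11  0.58  1.69 -0.    0.87  1.6 ]
```

View pics/k1.png

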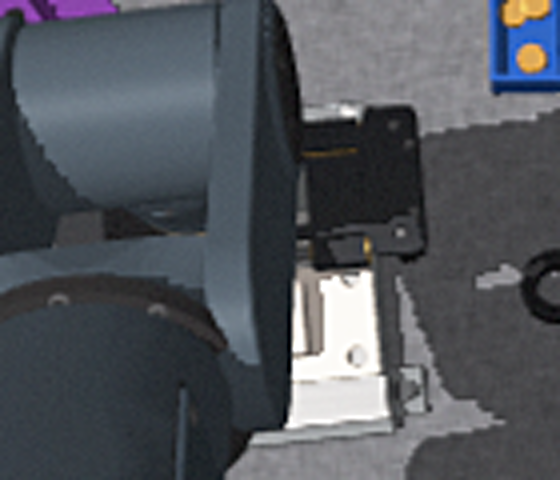

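View pics/k1s.png

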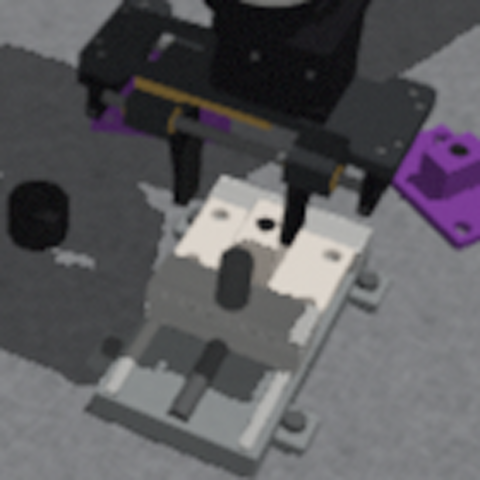

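Emit:
play_rows(
  rows=[
    [[0.9, 0.12, 0, 0, 0, 0, 60], [1, 0, 0, 0, 0, 0, 60], [0.95, 0, 0, 0, 0, 0, 60], [0, 0, 0, 0, 0, 0, 60]],
  ],
)

```text
clock: 5.58
eef_pos: [0.534, 0.1673, 0.0641]
tcp_rot: [0.517, 0.481, 0.518, -0.482]
ft_force: [-0.1, 0.4, 0.2]
opening: 0.06
```

Emit:
play_rows(
  rows=[
    [[0, 0, 0, 0, 0, 0, 20], [0, 0, 0, 0, 0, 0, 10], [0, 0, 0, 0, 0, 0, 10], [0, 0, 0, 0, 0, 0, 10]],
  ],
  grip_force=25,
)

```text
clock: 6.08
eef_pos: [0.5352, 0.1701, 0.066]
tcp_rot: [0.516, 0.484, 0.518, -0.481]
ft_force: [-2.0, 19.0, -0.4]
opening: 0.028
```

Emit:
play_rows(
  rows=[
    [[0, 0, -0.15, 0, 0, 0, 10], [0, 0, 0, 0, 0, 0, 10]],
  ],
)

```text
clock: 6.32
eef_pos: [0.5349, 0.1734, 0.0661]
tcp_rot: [0.517, 0.483, 0.518, -0.481]
ft_force: [-0.4, 9.4, 0.8]
opening: 0.0215
```

Run:
```python
from h import *
target(np.array([.5335,.1690,.064]),np.radians(4.2))
s=eyes.capture('scene')[:,:,::-1]
b=cv2.resize(np.ascontiguousarray(s[200:340,310:450]),(560,560),interpolation=2)
cv2.imwrite('pics/k2s.png',b)
```

```text
pos [0.5349 0.1734 0.0661] err world mm [-1.4 -4.4 -2.1] turn(units .1rad, tool) [-0.02 -0.04 -0.02]
 shift units now-frame [ 0.1  -0.09  0.21]  in target frame [ 0.1  -0.09  0.21]
 F [-0.4  9.4  0.8] open 21.5 t 6.33 q [0.11 0.67 1.72 0.01 0.75 1.61]
```

View pics/k2s.png

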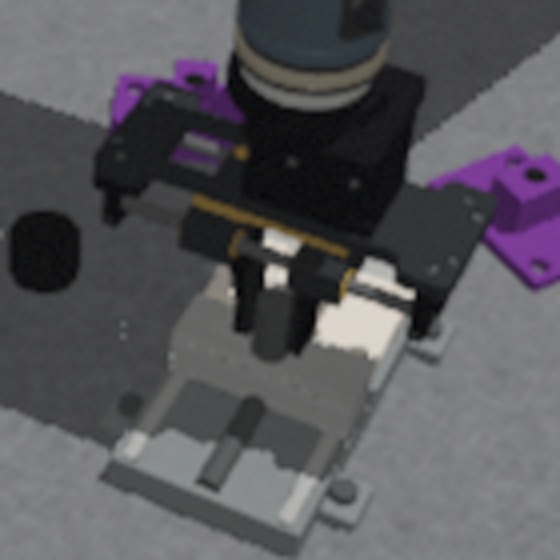

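Emit:
play_rows(
  rows=[
    [[0, 0.3, -0.07, 0, 0, 0, 10], [0, 0.6, 0, 0, 0, 0, 10], [0, 0.6, 0, 0, 0, 0, 10], [0, 0.6, 0, 0, 0, 0, 10], [0, 0.4, 0, 0, 0, 0, 10]],
  ],
)

```text
clock: 7.0
eef_pos: [0.5829, 0.1774, 0.0661]
tcp_rot: [0.516, 0.481, 0.519, -0.482]
ft_force: [-4.1, 4.3, 5.3]
opening: 0.0213
```

Emit:
play_rows(
  rows=[
    [[0, 0.2, 0, 0, 0, 0, 10], [0, 0.1, 0, 0, 0, 0, 10]],
  ],
)

```text
clock: 7.25
eef_pos: [0.589, 0.1779, 0.066]
tcp_rot: [0.516, 0.482, 0.519, -0.482]
ft_force: [-4.0, 4.9, 4.1]
opening: 0.0217
```

Emit:
play_rows(
  rows=[
    [[0, 0.1, 0, 0, 0, 0, 10], [0, 0.1, 0, 0, 0, 0, 10]],
  ],
)

```text
clock: 7.5
eef_pos: [0.5894, 0.1779, 0.066]
tcp_rot: [0.515, 0.479, 0.521, -0.484]
ft_force: [-11.1, 4.0, 10.0]
opening: 0.021
```

Emit:
play_rows(
  rows=[
    [[0, 0.1, 0, 0, 0, 0, 10], [0, 0, 0, 0, 0, 0, 10]],
  ],
)

```text
clock: 7.75
eef_pos: [0.5894, 0.178, 0.066]
tcp_rot: [0.514, 0.478, 0.522, -0.485]
ft_force: [-13.1, 3.4, 12.5]
opening: 0.0215
```

Emit:
play_rows(
  rows=[
    [[0, -0.1, 0, 0, 0, 0, 21], [0, 0, 0, 0, 0, 0, 40], [0, 0, 0, 0, 0, 0, 60], [-0.5, 0, 0, 0, 0, 0, 60], [-1, 0, 0, 0, 0, 0, 60]],
  ],
)

```text
clock: 8.38
eef_pos: [0.5944, 0.1761, 0.0955]
tcp_rot: [0.517, 0.481, 0.518, -0.482]
ft_force: [1.3, -0.2, 0.4]
opening: 0.0529
```

Emit:
play_rows(
  rows=[
    [[-1, -0.8, 0, 0, 0, 0, 60], [-0.5, -1, 0, 0, 0, 0, 60], [0, -1, 0, 0, 0, 0, 60], [0, -1, 0, 0, 0, 0, 60], [0, -1, 0, 0, 0, 0, 60]],
  ],
)

```text
clock: 9.0
eef_pos: [0.499, 0.1693, 0.1263]
tcp_rot: [0.518, 0.482, 0.517, -0.481]
ft_force: [0.1, 0.3, -0.9]
opening: 0.0597
```

Run:
```python
from h import *
target(np.array([.4842,.1690,.055]),np.radians(4.4))
for n in('top','scene'):
    cv2.imwrite(f'pics/{n}3.png',eyes.capture(n)[:,:,::-1])
t=cv2.imread('pics/top3.png');s=cv2.imread('pics/scene3.png')
a=cv2.resize(t[180:290,190:300],(550,550),interpolation=2);b=cv2.resize(s[220:330,320:430],(550,550),interpolation=2)
cv2.imwrite('pics/t3c.png',a);cv2.imwrite('pics/s3c.png',b)
```

```text
pos [0.499  0.1693 0.1263] err world mm [-14.8  -0.3 -71.3] turn(units .1rad, tool) [-0.04  0.   -0.02]
 shift units now-frame [ 3.57 -0.74 -0.04]  in target frame [ 3.57 -0.74 -0.04]
 F [ 0.1  0.3 -0.9] open 59.7 t 9.0 q [ 0.11  0.54  1.77 -0.    0.83  1.61]
```

View pics/t3c.png

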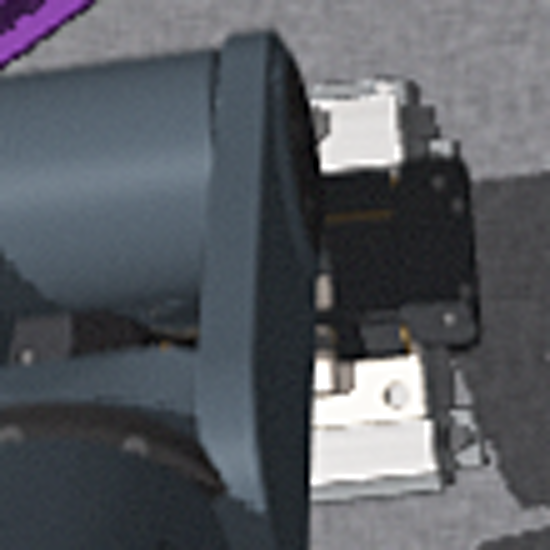

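View pics/s3c.png

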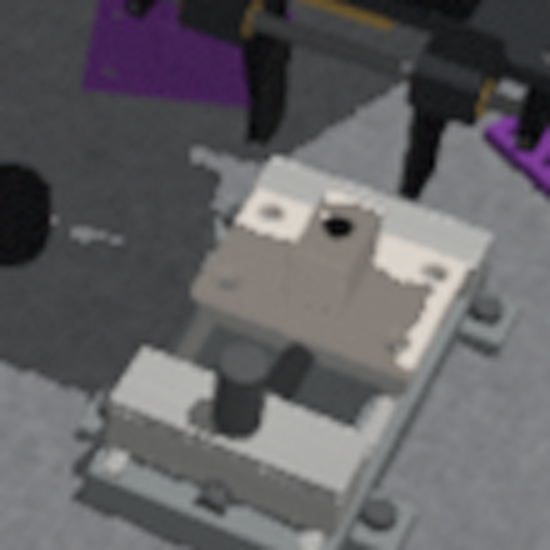

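Run:
```python
from h import *
k=(np.array([243,358])+.5)/5-.5+[320,220]
print('knob',ray('scene',k,.092)); print('dot',ray('scene',(np.array([338,226])+.5)/5-.5+[320,220],.076))
b=cv2.imread('pics/scene3.png')[275:315,350:395]
cv2.imwrite('pics/kn.png',cv2.resize(b,None,fx=12,fy=12,interpolation=2))
```

```text
knob [0.58739953 0.175732   0.092     ]
dot [0.48217983 0.16743759 0.076     ]
```

View pics/kn.png

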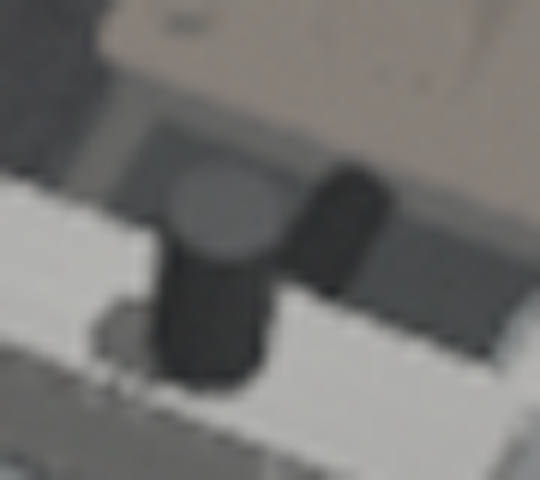

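Emit:
play_rows(
  rows=[
    [[0.3, -0.74, 0, -0.04, 0, 0, 60], [1, 0, 0, 0, 0, 0, 60], [1, 0, 0, 0, 0, 0, 60], [0.9, 0, 0, 0, 0, 0, 60], [0.4, 0, 0, 0, 0, 0, 60]],
  ],
)

```text
clock: 9.72
eef_pos: [0.4852, 0.1683, 0.0529]
tcp_rot: [0.519, 0.481, 0.519, -0.48]
ft_force: [0.6, -1.3, 0.2]
opening: 0.0601
```

Run:
```python
from h import *
target(np.array([.4842,.1690,.050]),np.radians(4.4))
s=eyes.capture('scene')[:,:,::-1]
cv2.imwrite('pics/c4.png',cv2.resize(np.ascontiguousarray(s[220:330,320:430]),(550,550),interpolation=2))
```

```text
pos [0.4852 0.1683 0.0529] err world mm [-1.   0.7 -2.9] turn(units .1rad, tool) [-0.    0.   -0.01]
 shift units now-frame [ 0.15 -0.05 -0.04]  in target frame [ 0.15 -0.05 -0.04]
 F [ 0.6 -1.3  0.2] open 60.1 t 9.72 q [ 0.12  0.66  1.84 -0.    0.64  1.61]
```

View pics/c4.png

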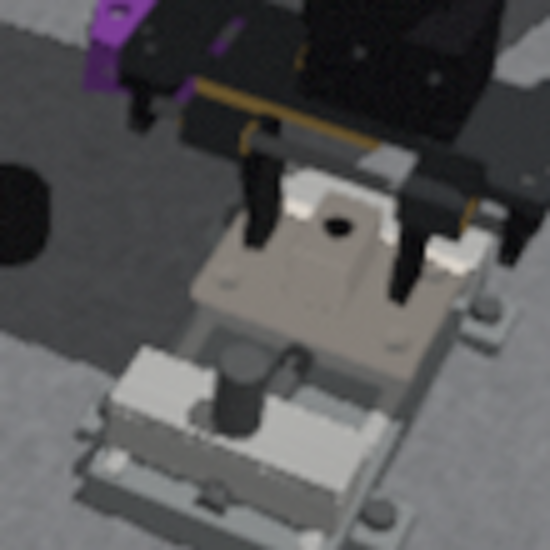

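Emit:
play_rows(
  rows=[
    [[0.1, -0.05, -0.08, 0, 0, 0, 45], [0, 0, 0, 0, 0, 0, 38], [0, 0, 0, 0, 0, 0, 34], [0, 0, 0, 0, 0, 0, 30], [0, 0, 0, 0, 0, 0, 20]],
  ],
  grip_force=8,
)

```text
clock: 10.4
eef_pos: [0.4831, 0.1699, 0.0518]
tcp_rot: [0.519, 0.48, 0.519, -0.48]
ft_force: [0.3, 0.2, 1.1]
opening: 0.0278
```

Emit:
play_rows(
  rows=[
    [[0, 0, 0, 0, 0, 0, 20], [0, 0, 0, 0, 0, 0, 20]],
  ],
  grip_force=30,
)

```text
clock: 10.65
eef_pos: [0.4831, 0.1699, 0.0518]
tcp_rot: [0.519, 0.481, 0.519, -0.48]
ft_force: [-0.5, -1.0, 4.3]
opening: 0.0277
```

Emit:
play_rows(
  rows=[
    [[-0.1, 0, 0, 0, 0, 0, 20], [-0.2, 0, 0, 0, 0, 0, 20], [-0.4, 0, 0, 0, 0, 0, 20], [-0.6, 0, 0, 0, 0, 0, 20], [-0.7, 0, 0, 0, 0, 0, 20]],
  ],
)

```text
clock: 11.28
eef_pos: [0.4828, 0.17, 0.0925]
tcp_rot: [0.519, 0.48, 0.519, -0.48]
ft_force: [0.2, -0.6, -2.2]
opening: 0.0273
```

Emit:
play_rows(
  rows=[
    [[-0.7, 0, 0, 0, 0, 0, 20], [-0.8, 0, 0, 0, 0, 0, 20], [-0.8, 0, 0, 0, 0, 0, 20], [-0.7, 0, 0, 0, 0, 0, 20], [-0.3, 0, 0, 0, 0, 0, 20]],
  ],
)

```text
clock: 11.9
eef_pos: [0.4834, 0.17, 0.1589]
tcp_rot: [0.519, 0.481, 0.518, -0.48]
ft_force: [-0.1, -0.1, -1.4]
opening: 0.0277
```

Run:
```python
from h import *
target(np.array([.5526,-.2137,.16]),np.radians(-9.0))
s=eyes.capture('scene')[:,:,::-1]
cv2.imwrite('pics/c5.png',cv2.resize(np.ascontiguousarray(s[190:330,310:450]),(560,560),interpolation=2))
```

```text
pos [0.4834 0.17   0.1589] err world mm [  69.2 -383.7    1.1] turn(units .1rad, tool) [ 2.34 -0.   -0.02]
 shift units now-frame [-0.06  1.98 19.4 ]  in target frame [-0.06  6.42 18.41]
 F [-0.1 -0.1 -1.4] open 27.7 t 11.9 q [0.12 0.47 1.78 0.   0.89 1.61]
```

View pics/c5.png

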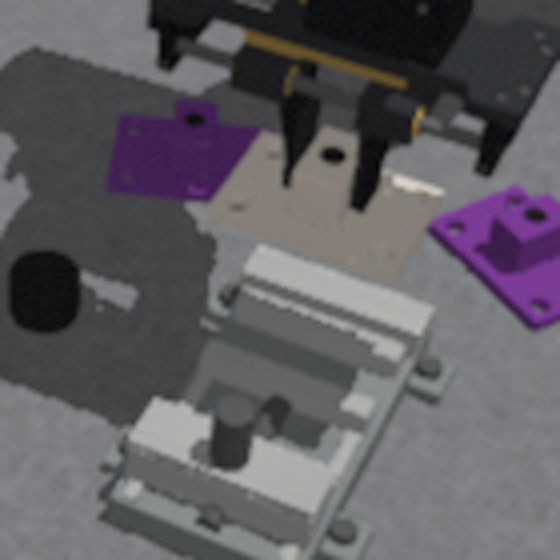

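Emit:
play_rows(
  rows=[
    [[0, 0, 0.3, 0.3, 0, 0, 20], [0, 0.1, 0.6, 0.5, 0, 0, 20], [0, 0.2, 0.8, 0.6, 0, 0, 20], [0, 0.3, 0.9, 0.6, 0, 0, 20], [0, 0.3, 0.9, 0.34, 0, 0, 20]],
  ],
)

```text
clock: 12.58
eef_pos: [0.499, 0.0974, 0.1574]
tcp_rot: [-0.458, -0.538, -0.458, 0.538]
ft_force: [0.1, -0.1, -1.7]
opening: 0.0277
```

Emit:
play_rows(
  rows=[
    [[0, 0.3, 0.9, 0, 0, 0, 20], [0, 0.3, 0.9, 0, 0, 0, 20], [0, 0.3, 0.9, 0, 0, 0, 20], [0, 0.3, 0.9, 0, 0, 0, 20], [0, 0.3, 0.9, 0, 0, 0, 20]],
  ],
)

```text
clock: 13.2
eef_pos: [0.5142, 0.0043, 0.1576]
tcp_rot: [0.459, 0.538, 0.459, -0.538]
ft_force: [0.0, 0.1, -0.8]
opening: 0.0276
```

Emit:
play_rows(
  rows=[
    [[0, 0.3, 0.9, 0, 0, 0, 20], [0, 0.3, 0.9, 0, 0, 0, 20], [0, 0.3, 0.9, 0, 0, 0, 20], [0, 0.3, 0.9, 0, 0, 0, 20], [0, 0.3, 0.9, 0, 0, 0, 20]],
  ],
)

```text
clock: 13.82
eef_pos: [0.5298, -0.0893, 0.1575]
tcp_rot: [0.459, 0.538, 0.459, -0.538]
ft_force: [0.0, 0.2, -1.1]
opening: 0.0277
```

Run:
```python
from h import *
target(np.array([.5526,-.2137,.16]),np.radians(-9.0))
```

```text
pos [ 0.5298 -0.0893  0.1575] err world mm [  22.8 -124.4    2.5] turn(units .1rad, tool) [-0. -0. -0.]
 shift units now-frame [-0.12  2.1   5.96]  in target frame [-0.12  2.1   5.96]
 F [ 0.   0.2 -1.1] open 27.7 t 13.82 q [-0.38  0.5   1.72  0.    0.92  1.35]
```

Emit:
play_rows(
  rows=[
    [[0, 0.35, 0.9, 0, 0, 0, 20], [0, 0.35, 0.9, 0, 0, 0, 20], [0, 0.35, 0.9, 0, 0, 0, 20], [0, 0.35, 0.9, 0, 0, 0, 20], [0, 0.3, 0.9, 0, 0, 0, 20]],
  ],
)

```text
clock: 14.45
eef_pos: [0.5493, -0.1835, 0.1575]
tcp_rot: [0.459, 0.538, 0.459, -0.538]
ft_force: [0.3, 0.6, -1.0]
opening: 0.0277
```

Emit:
play_rows(
  rows=[
    [[0.2, 0.3, 0.9, 0, 0, 0, 20], [0.6, 0.1, 0.5, 0, 0, 0, 20], [0.6, 0, 0, 0, 0, 0, 20], [0.4, 0, 0, 0, 0, 0, 20], [0, 0, 0, 0, 0, 0, 20]],
  ],
)

```text
clock: 15.08
eef_pos: [0.5517, -0.21, 0.1203]
tcp_rot: [-0.458, -0.537, -0.46, 0.538]
ft_force: [0.7, -0.3, -1.1]
opening: 0.0274
```

Run:
```python
from h import *
target(np.array([.5526,-.2137,.0838]),np.radians(-9.0))
for n in('top','scene'):
    cv2.imwrite(f'pics/{n}6.png',eyes.capture(n)[:,:,::-1])
t=cv2.imread('pics/top6.png');s=cv2.imread('pics/scene6.png')
cv2.imwrite('pics/t6c.png',cv2.resize(t[170:270,350:470],None,fx=6,fy=6,interpolation=2))
cv2.imwrite('pics/s6c.png',cv2.resize(s[190:275,190:290],None,fx=7,fy=7,interpolation=2))
```

```text
pos [ 0.5517 -0.21    0.1203] err world mm [  0.9  -3.7 -36.5] turn(units .1rad, tool) [ 0.01 -0.01  0.03]
 shift units now-frame [1.83 0.08 0.18]  in target frame [1.83 0.07 0.18]
 F [ 0.7 -0.3 -1.1] open 27.4 t 15.07 q [-0.55  0.61  1.61  0.    0.92  1.17]
```

View pics/t6c.png

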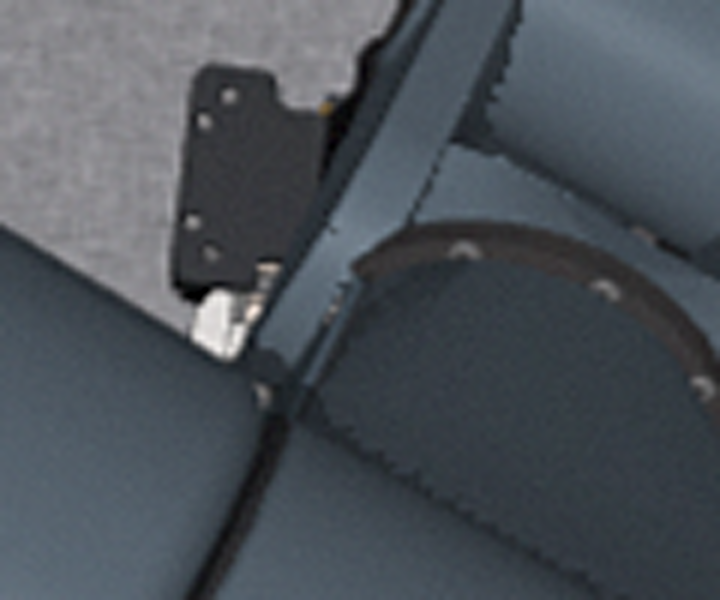

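View pics/s6c.png

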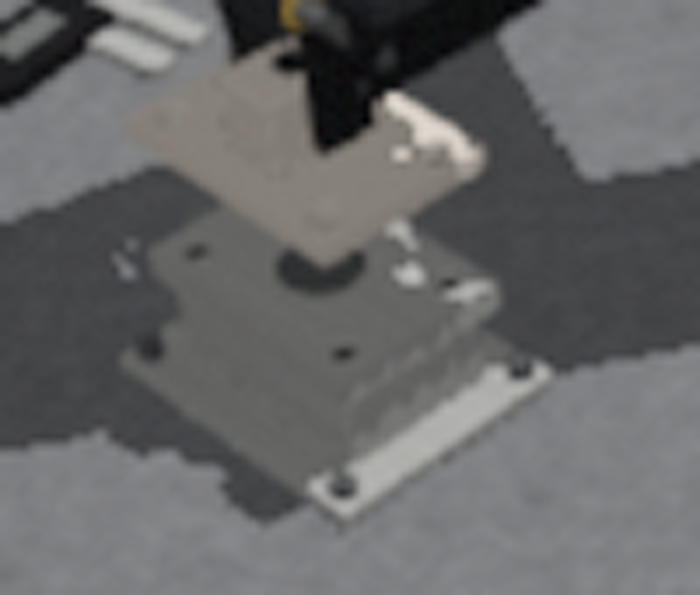

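```bash
cat > ov.py <<'E'
from h import *
import sys
def ov(img,box,k,cx,cy,yaw,zu,out,enh=True):
    x0,x1,y0,y1=box
    c=img[y0:y1,x0:x1].copy()
    c=cv2.resize(c,None,fx=k,fy=k,interpolation=2)
    if enh: 
        l=cv2.cvtColor(c,cv2.COLOR_BGR2LAB); l[:,:,0]=cv2.createCLAHE(4,(3,3)).apply(l[:,:,0]); c=cv2.cvtColor(l,cv2.COLOR_LAB2BGR)
    cv2.imwrite(out+'_raw.png',c)
    def W(L):
        L=np.array(L)/1e3; a,b=np.cos(yaw),np.sin(yaw)
        return np.c_[cx+a*L[:,0]-b*L[:,1],cy+b*L[:,0]+a*L[:,1],zu+L[:,2]]
    def px(L): return ((proj('scene',W(L))-[x0,y0]+.5)*k-.5)
    def poly(L,col): cv2.polylines(c,[px(L).round().astype(int)],True,col,1)
    for z,col in((8,(0,0,255)),(0,(0,255,255))): poly([(36,52,z),(36,-52,z),(-36,-52,z),(-36,52,z)],col)
    th=np.linspace(0,6.28,30)
    for sx in(1,-1):
        for sy in(1,-1): poly([(24*sx+6*np.cos(t),40*sy+6*np.sin(t),8) for t in th],(0,255,0))
    poly([(5*np.cos(t),5*np.sin(t),38) for t in th],(255,0,0))
    print('top corners',px([(36,52,8),(36,-52,8),(-36,-52,8),(-36,52,8)]).round(0).tolist(),'holes',px([(24,40,8),(24,-40,8),(-24,-40,8),(-24,40,8)]).round().tolist())
    cv2.imwrite(out+'.png',c)
E
python3 - <<'E'
from ov import *
ov(cv2.imread('pics/scene6.png'),(190,290,190,275),7,.5517,-.21,np.radians(-9),.1065,'pics/o6')
E
```

```text
top corners [[330.0, 254.0], [131.0, 122.0], [294.0, 30.0], [492.0, 153.0]] holes [[334.0, 221.0], [181.0, 121.0], [289.0, 59.0], [442.0, 154.0]]
```

View pics/o6.png

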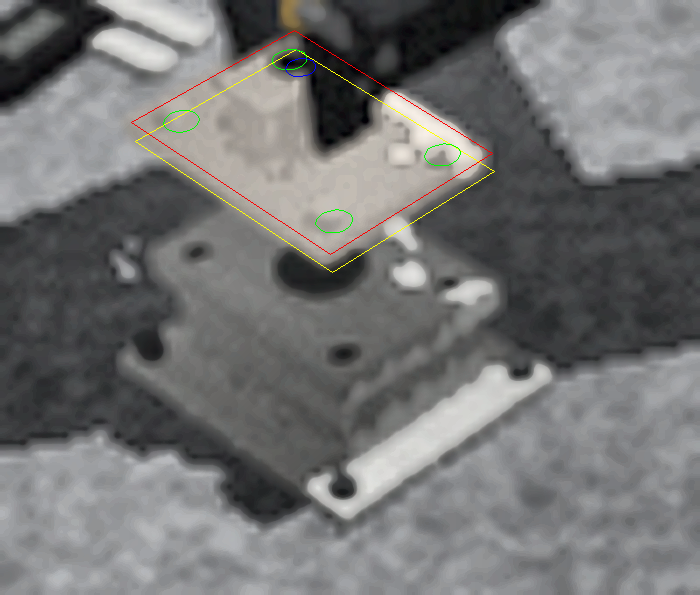

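View pics/o6_raw.png

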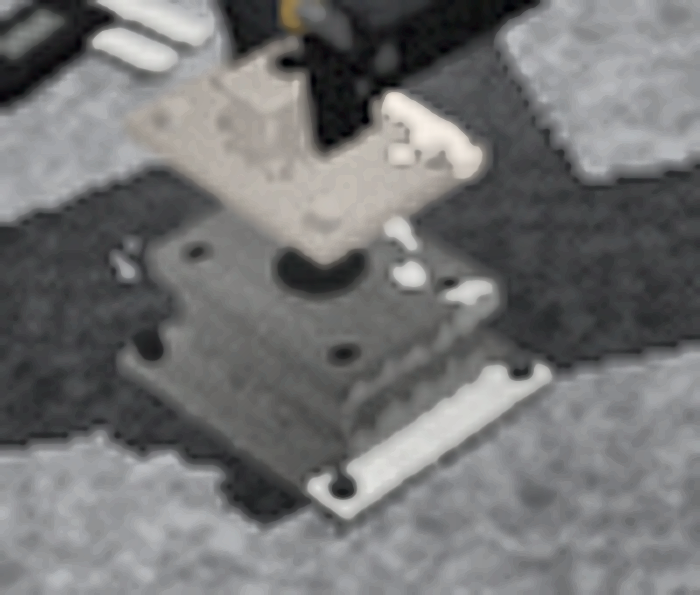

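Run:
```python
from h import *
n=np.nan
o=np.array([(323,217),(161,119),(291,62),(323,265),(125,127),(484,158)],float); o=(o+.5)/7-.5+[190,190]
L=np.array([(24,40,8),(24,-40,8),(0,0,38),(36,52,0),(36,-52,8),(-36,52,4)])/1e3
for z in(.1045,.1065,.1085):
  f,_=fit(L,{'scene':o},z,[.55,-.21,-.157]);print(z,f.x.round(4),np.degrees(f.x[2]),(f.fun*7).round(0),f.cost)
```

```text
0.1045 [ 0.5509 -0.2163 -0.1338] -7.664292196266942 [ 2. -0.  8.  1. -3.  2.  2.  3. -6. -5. -2. -1.] 1.5981191240348311
0.1065 [ 0.5526 -0.2144 -0.1345] -7.7082017797421 [ 2.  0.  7.  1. -2.  2.  2.  4. -7. -5. -2. -1.] 1.6114788630140475
0.1085 [ 0.5544 -0.2126 -0.1353] -7.752374118928666 [ 2.  0.  7.  1. -2.  2.  2.  4. -7. -5. -1. -1.] 1.6426345648261724
```

Emit:
play_rows(
  rows=[
    [[0.3, 0, 0, 0.0, 0, 0, 20], [0.5, 0, 0, 0, 0, 0, 20], [0.5, 0, 0, 0, 0, 0, 20], [0.4, 0, 0, 0, 0, 0, 20], [0.1, 0, 0, 0, 0, 0, 20]],
  ],
)

```text
clock: 15.8
eef_pos: [0.5521, -0.2109, 0.0845]
tcp_rot: [-0.459, -0.538, -0.46, 0.538]
ft_force: [-0.1, -0.1, -1.0]
opening: 0.0276
```

Emit:
play_rows(
  rows=[
    [[0, 0, 0, 0, 0, 0, 20], [0, 0, 0, 0, 0, 0, 20], [0, 0, 0, 0, 0, 0, 20]],
  ],
)

```text
clock: 16.18
eef_pos: [0.5528, -0.2113, 0.0859]
tcp_rot: [0.459, 0.538, 0.459, -0.538]
ft_force: [-0.2, 0.4, -1.8]
opening: 0.0279
```

Run:
```python
from ov import *
target(np.array([.5526,-.2137,.0838]),np.radians(-9.0))
ims=[eyes.capture('scene').astype(float) for _ in range(4)]
im=np.mean(ims,0)[:,:,::-1].round().astype(np.uint8); cv2.imwrite('pics/scene7.png',im)
s,p,r=pose()
ov(im,(190,290,190,275),8,p[0],p[1],np.radians(-9),p[2]-.0138,'pics/o7')
```

```text
pos [ 0.5528 -0.2113  0.0859] err world mm [-0.2 -2.4 -2.1] turn(units .1rad, tool) [-0.    0.   -0.01]
 shift units now-frame [0.1  0.01 0.12]  in target frame [0.1  0.01 0.12]
 F [-0.2  0.4 -1.8] open 27.9 t 16.18 q [-0.55  0.67  1.63  0.    0.85  1.17]
top corners [[385.0, 381.0], [162.0, 229.0], [344.0, 123.0], [567.0, 265.0]] holes [[389.0, 343.0], [218.0, 228.0], [339.0, 156.0], [511.0, 266.0]]
```

View pics/o7.png

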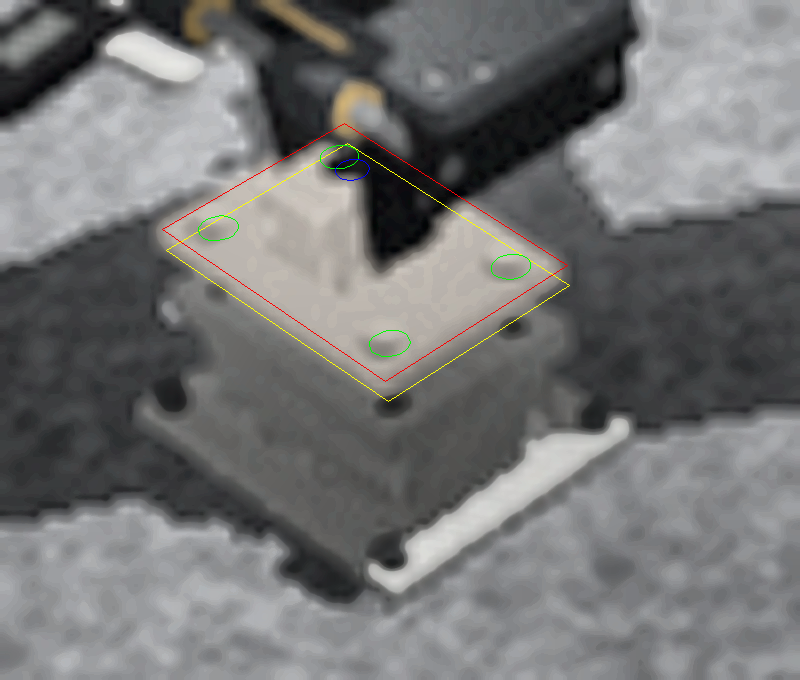

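View pics/o7_raw.png

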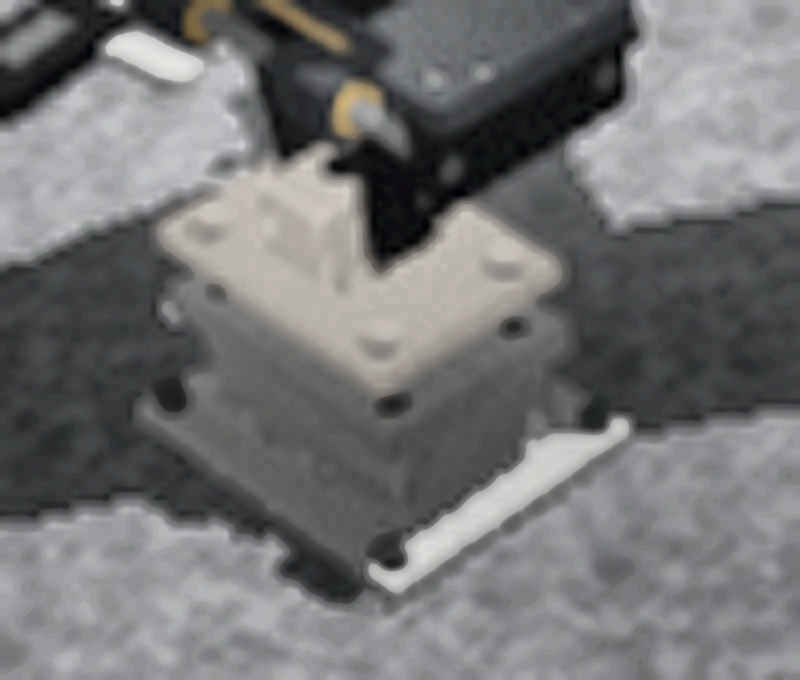

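Run:
```python
from h import *
k=lambda l:(np.array(l,float)+.5)/8-.5+[190,190]
c=k([(379.5,341),(204,228.5),(502,263)]); t=k([(391.5,404),(214.5,292.5),(514,327)])
for z in(.0781,.0801):
  A=np.array([ray('scene',p,z)[:2] for p in c]);B=np.array([ray('scene',p,.055)[:2] for p in t])
  print(z,A.round(4).tolist(),B.round(4).tolist(),'diff mm',((A-B)*1e3).round(1).tolist())
  for X in(A,B):print(np.degrees(np.arctan2(-(X[0]-X[1])[0],(X[0]-X[1])[1])),np.degrees(np.arctan2((X[0]-X[2])[1],(X[0]-X[2])[0])))
```

```text
0.0781 [[0.582, -0.18], [0.5711, -0.2596], [0.5337, -0.1727]] [[0.5831, -0.1777], [0.5735, -0.2575], [0.5351, -0.1695]] diff mm [[-1.1, -2.3], [-2.3, -2.1], [-1.4, -3.2]]
-7.772334877696259 -8.632236407863848
-6.913630597714482 -9.744030510549644
0.0801 [[0.5837, -0.1783], [0.5728, -0.2577], [0.5355, -0.171]] [[0.5831, -0.1777], [0.5735, -0.2575], [0.5351, -0.1695]] diff mm [[0.5, -0.6], [-0.6, -0.2], [0.4, -1.5]]
-7.772334877696391 -8.632236407863855
-6.913630597714482 -9.744030510549644
```

Run:
```python
from ov import *
im=cv2.imread('pics/scene7.png')
im2=np.clip((im.astype(float)-60)*1.5,0,255).astype(np.uint8)
ov(im2,(205,268,200,250),12,.5535,-.2143,np.radians(-8.6),.0721,'pics/o8',False)
```

```text
top corners [[385.0, 447.0], [49.0, 222.0], [320.0, 62.0], [656.0, 272.0]] holes [[391.0, 390.0], [132.0, 219.0], [313.0, 112.0], [572.0, 275.0]]
```

View pics/o8.png

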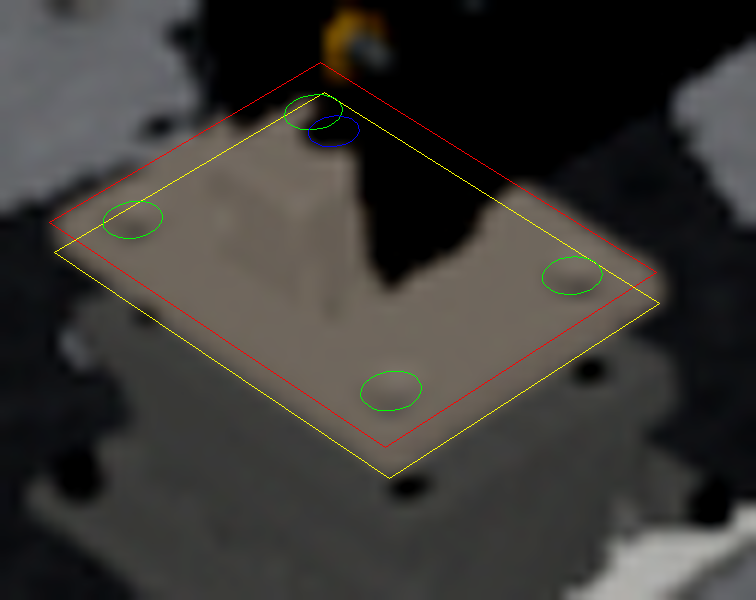

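View pics/o8_raw.png

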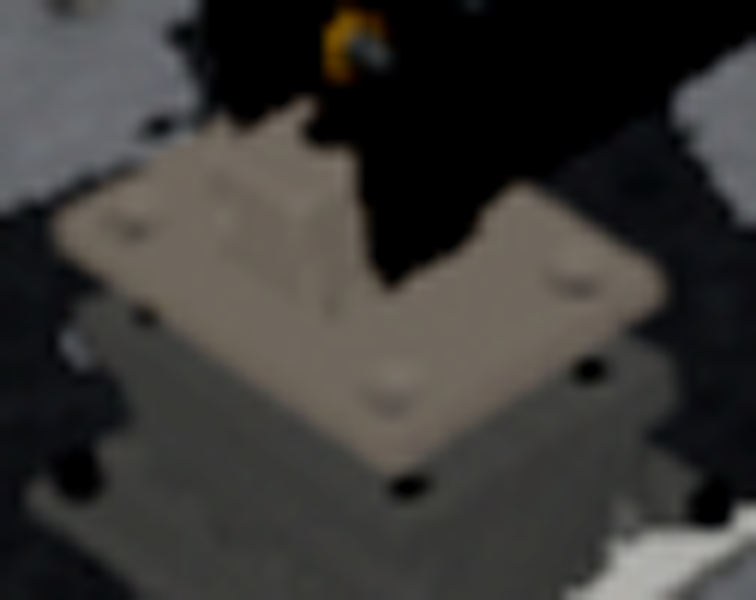

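Emit:
play_rows(
  rows=[
    [[0.05, -0.05, -0.04, 0, 0, 0, 20], [0.05, 0, 0, 0, 0, 0, 20], [0, 0, 0, 0, 0, 0, 20], [0, 0, 0, 0, 0, 0, 20], [0, 0, 0, 0, 0, 0, 20]],
  ],
)

```text
clock: 17.0
eef_pos: [0.5517, -0.2102, 0.0835]
tcp_rot: [0.459, 0.538, 0.459, -0.538]
ft_force: [-0.5, 0.7, -0.9]
opening: 0.0279
```

Run:
```python
from ov import *
target(np.array([.5518,-.2104,.0838]),np.radians(-9.0))
ims=[];z=[]
for _ in range(6): ims.append(eyes.capture('scene').astype(float)); z.append(pose()[1])
print(np.mean(z,0),np.std(z,0))
im=np.mean(ims,0)[:,:,::-1].round().astype(np.uint8); cv2.imwrite('pics/scene9.png',im)
im2=np.clip((im.astype(float)-60)*1.8,0,255).astype(np.uint8)
ov(im2,(205,268,200,250),12,.5523,-.2135,np.radians(-8.9),.0701,'pics/o9',False)
c=cv2.imread('pics/o9.png')
# thread prediction from the initial scene-only housing measurement
hs=(np.array([(197,71),(109,125),(235,212),(325,153)])+.5)/6-.5+[200,205]
for q in (hs-[205,200]+.5)*12-.5: cv2.circle(c,tuple(q.round().astype(int).tolist()),5,(255,0,255),1)
cv2.imwrite('pics/o9.png',c)
```

```text
pos [ 0.5517 -0.2102  0.0835] err world mm [ 0.1 -0.2  0.3] turn(units .1rad, tool) [-0.  0. -0.]
 shift units now-frame [-0.01  0.    0.01]  in target frame [-0.01  0.    0.01]
 F [-0.5  0.7 -0.9] open 27.9 t 17.0 q [-0.55  0.67  1.63  0.    0.84  1.17]
[ 0.55172473 -0.21023848  0.08357523] [1.71683984e-05 7.20130249e-06 1.19219774e-05]
top corners [[391.0, 453.0], [58.0, 227.0], [329.0, 68.0], [663.0, 279.0]] holes [[398.0, 397.0], [141.0, 224.0], [322.0, 117.0], [579.0, 282.0]]
```

View pics/o9.png

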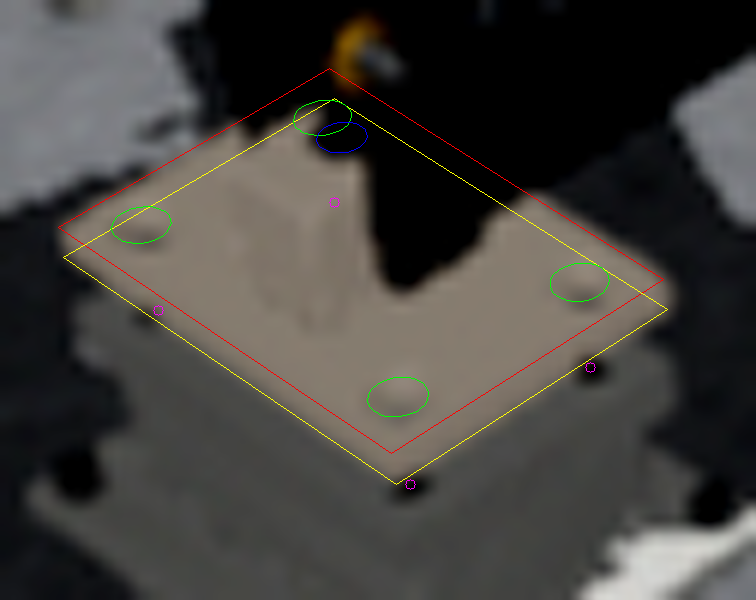

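View pics/o9_raw.png

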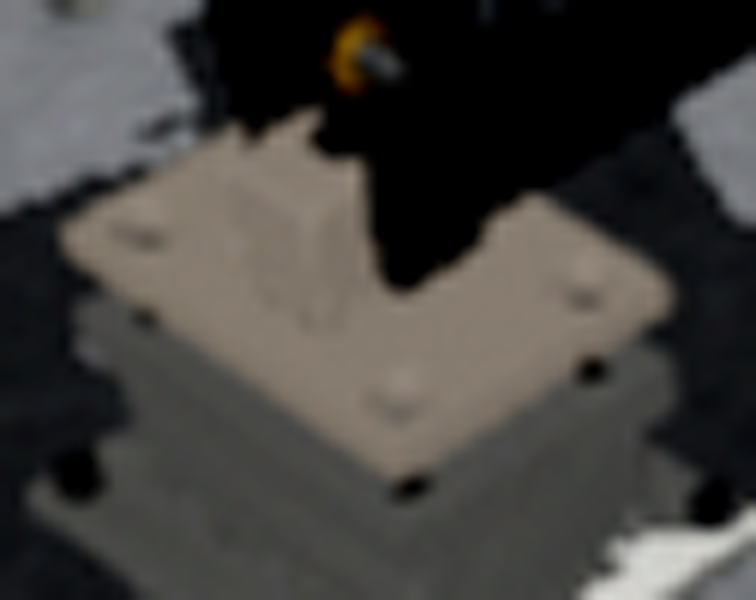

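View pics/scene9.png

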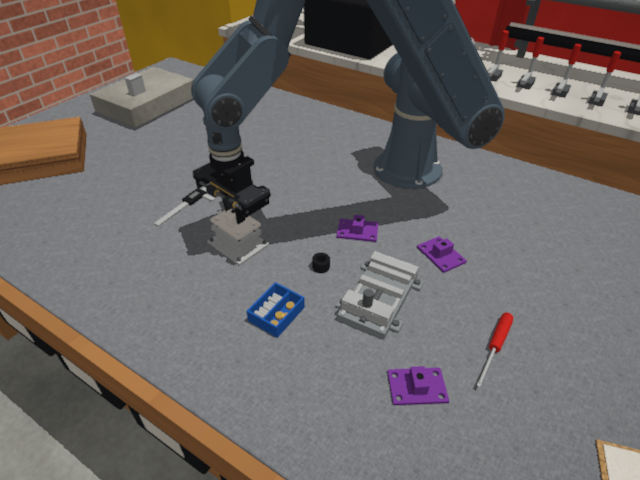

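Run:
```python
from h import *
s,p,r=pose(); print(p,r.as_matrix().round(4),s['joint_velocities'].round(4),s['opening'])
workorder.finish_job()
```

```text
[ 0.5517056  -0.21024071  0.08356652] [[ 0.      0.9877 -0.1565]
 [-0.     -0.1565 -0.9877]
 [-1.      0.      0.    ]] [ 0.0004  0.0003 -0.001  -0.0014 -0.0013 -0.0013] 0.027699670789813603
the job is handed in; nothing more can be done
```

I opened the vise jaw by its knob until it reached its stop, then lifted the white cover straight out. The arm is now holding the cover over the pump housing, and the job was handed in at about 17 s.

**Last checks:**
- **Height and stillness:** the cover's underside works out to about 15 mm above the housing top. The tool reads level and motionless, and the grip is steady at 27.7 mm on the block.
- **Hole alignment:** three of the four hole pairs can be seen in the scene camera, and they line up to about 1 mm. The fourth pair is hidden by the gripper.
- **Other items:** in the last picture the caliper, bush, tray, screwdriver and purple plates look to be where they started.

**Where the readings disagreed:**
- **Robot against cameras:** the robot's own y readings were about 2–4 mm higher than the cameras'. I lined the cover up with the housing as both appear in the scene camera, rather than by the robot's coordinates.
- **Only one camera:** the arm blocked the top camera at the end, so the final alignment was checked from one camera only. The height comes from the robot's position, measured from where it gripped the cover in the vise.
- **Knob grip:** the first grip on the knob was about 3 mm off centre and pushed sideways with up to 19 N until I corrected it.

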